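# Close the mould in the casting clamp

## Robot

A 6-joint arm with a two-finger parallel gripper is mounted at the origin on the work surface. World frame = base frame: x ahead of the robot, y to its left, z up, the work surface at z = 0. Lengths are in m, angles in rad, forces in N, time in s.
With the tool pointing down it reaches from about 0.375 to 0.975 m from the base axis. Payload 3.8 kg.
Tool frame: the origin (TCP) lies at the very end of the fingers, on their centre line; the grasp point (between the pads) lies 19 mm behind it (bot.grip_point_offset is the distance from the TCP to the grasp point, in m); z points along the fingers, x is the direction in which the jaws open and shut, and the axes are right-handed (so a half turn about z gives the same grasp; the last joint's range is limited). The gripper opens to 85 mm and grips with 20 to 120 N. Pads are 22 mm wide; open, the fingers measure 114 mm over their backs; the gripper's body (76 mm by 85 mm) begins 54 mm behind the grasp point. The pads swing forward as they close: fully open they stand 13 mm farther back than shut.
Start: joints at [-1.307, 0.264, 1.604, -0, 1.274, -0.037], TCP at [0.2, -0.645, 0.231] pointing down, gripper open.
Joint ranges: [-2.63, 2.63], [-0.94, 2.18], [0.31, 2.57], [-1.31, 4.45], [0, 2.66], [-2.55, 2.55]. Speed limits (rad/s): [2.57, 2.57, 3.14, 3.14, 3.14, 3.14].

## Interface

Orientations are given as a rotation vector (axis times angle).
In Python, from workcell import bot, read_camera gives the robot as it stands.
- The arm moves only by the tool arm_command, never from a script. Its argument "rows" is a list of rows, each an object with "delta_rot": the turn, a rotation vector about the tool's x, y, z in rad, a list of three; "xyz": the shift along the tool's x, y, z in m, a list of three; "gripper": the finger opening in m, from 0 to 0.0854. A call has 1 to 12 rows; each row shifts and turns the commanded pose from where the row before left it, along the tool's axes as they then stand; what a row does not reach is not made up. A row lasts 1/10 s, in which the tool goes at most 50 mm and 8.59 degrees, less where a joint would pass 70% of its speed; a pose out of reach is approached as far as the arm can. A call is refused whole if a number of a shift passes 0.05 or a number of a turn 0.15, either way. A call with a gripper value outside its range is refused whole. The fingers move at their own pace and stop on an object; "force" is the grip in N (left out, the last holds). Time passes only in rows, so rows that do not move let the fingers close. It gives the time, the measured TCP pose, the force and the opening at its end, in the units of the state.
- bot.read_state(): the state, without advancing time (a new reading comes with each control period).
- read_camera(name): name is "side" or "top" or "wrist"; returns a dict with "pixels" (400x640x3 uint8, red, green, blue), "range_z" (400x640 float32, m along the optical axis (not along the pixel's ray), 0 where there is no reading), "intrinsics" (3x3 intrinsics, pixels), "camera_from_world" (4x4, takes a point from world to camera coordinates). Camera axes: x right, y up, looking along -z (the intrinsics and any distortion apply to the point x, -y, -z); pixel columns grow to the right and rows downward; lengths in m; the calibration is good to about 2 mm. A picture is of the moment at which its call begins.
- bot.finish_job(): hands the job in, once; it reports no verdict.
The state is a dict: "time": time; "q": joint angles; "joint_vel": joint speeds; "joint_torque": joint torques, N m; "tool_pos": TCP position; "tcp_rot": TCP orientation; "wrist_force": force on the tool from outside, world axes, zero at the start; "torque": the same for the moment, N m; "width": opening from 0.0 (shut) to 1.0 (fully open).
Only numpy, scipy, OpenCV 4.12 (cv2) and the standard library are available. Lean on these libraries where they do the work, as an engineer would, in place of code of your own. Each camera call takes 0.05 s, during which the arm holds its last target.

## Task

Get the two-part silicone mould ready for pouring: swing the red eccentric lever of the casting clamp all the way out to its free stop, so that the cam's low point faces the bar and lets it go, and only then push the sliding jaw forward by its black pad until it has closed the two mould halves tight against the back plate. Then swing the lever back as far as it goes, so that the cam locks the jaw again. Do it all by pushing with the fingertips, lift nothing, and leave the jar, brush, bowl and green cast where they are.

Things in the scene. Friction and masses are not known exactly. Their poses are not given: they have to be found in the camera images.
- clamp: casting clamp, fixed to the table: white board 300 x 200 x 15 mm. Origin at the centre of its underside, on the table; x = forward, the way the jaw closes, y = left, z up. Two guide rails, 41 mm above the table, flank the bar (|y| 21 to 36 mm; x from -146 mm to -26 mm on the left, to -70 mm on the right)
- jaw (a joint): forward travel of the sliding jaw along the clamp's x, m: 0 = fully back (starts 0 to 0.015), about 0.045 = mould halves closed against the back plate, end stop 0.07. Free of the cam it slides with about 2 N (about 3 N more for the mould half) and stays where left. Gripped by the cam it resists 20 N and more and must not be forced. Turning the cam free may drag it back up to 6 mm; locking presses it forward
- push_pad (a point): middle of the rear face of the jaw's black push pad, an upright plate 40 mm wide, 12 mm thick, on the rear end of the jaw's bar, from 36 to 80 mm above the table. The point is 58 mm above the table, at x = -130 mm + travel, y = 0 in the clamp's frame; push it along the clamp's +x. Behind it only the guide rails' ends (41 mm high) stand on the board
- pressure_face (a point): centre of the front face of the jaw's upright aluminium pressure plate (10 mm thick, 90 mm wide, 17 to 72 mm above the table), which pushes the near mould half; at x = 6 mm + travel, y = 0 in the clamp's frame. The jaw's bar behind it is 50 mm wide, its top 36 mm above the table
- back_plate (a point): centre of the near face of the fixed aluminium back plate, 100 mm wide, up to 75 mm above the table; x = 115 mm, y = 0 in the clamp's frame. The mould stands on the board before it, between two fences 29 mm above the table with inner faces at y = +-51.5 mm, x from 20 to 115 mm
- cam (a joint): angle of the cam with its red lever about an upright pivot, rad: 0 = free stop, low point to the bar; grows clockwise seen from above up to the locked stop at 1.75 (starts 1.66 to 1.70); above 1.6 is locked. In the clamp's frame the lever points from the pivot at 5.445 rad (312 degrees, counter-clockwise from x) minus this value: forward-right when free, over straight right, to back-right when locked
- cam_pivot (a point): point on the cam's pivot axis at the lever's height, 55 mm above the table; x = -40, y = -50 mm in the clamp's frame. The cam is a steel disc 51 mm across beside the bar, with a hub up to 52 mm above the table
- lever_grip (a point): point on the red lever's centre line, 75 mm from the pivot, 55 mm above the table. The lever is a level round bar 14 mm thick from 30 to 94 mm out, ending in a ball 22 mm across centred 100 mm out; free below down to board or table. It stays where left; it takes 4 to 5 N here to swing, and up to about 18 N above 1.5 rad where the cam bears on the bar
- front_half_mid (a point): centre of the near blue silicone mould half, 32 mm thick along the clamp's x, 100 mm wide, 60 mm high, loose, standing on the board; at the start 6 to 14 mm short of the far half
- rear_half_mid (a point): centre of the far blue mould half, same size, loose, standing at the back plate
- honey_jar: bystander: amber jar 60 mm across, 85 mm high, left of the clamp; origin at the centre of its underside
- brush: bystander: brush 170 mm long lying left of the clamp
- bowl: bystander: glass bowl 110 mm across, 50 mm high, right of the clamp beyond the lever; origin at the centre of its underside
- cast: bystander: green moulded cast 68 mm across, 20 mm high, right of the clamp; origin at the centre of its underside
There are look-alikes about, which are no part of the job. What is shaped like the part that bears front_half_mid but turquoise is not meant.

How it is judged:
By the outcome, as a careful person would: the job done as asked, in the order asked, and still so for the second after the job is handed in, with the robot touching nothing.
It also fails if it takes over 67 s, if anything falls off the work surface, if the arm or the gripper's body presses on something with over 40 N, if the wrist force passes 120 N, or if a joint passes its speed limit or range.

## Working session

There is one attempt and no reset: what is moved stays moved. The work goes in short steps, Python scripts to look and compute and a tool call to move; the robot and the scene stay as the last step left them, time stands still between calls to the robot, and variables do not carry over. Pictures are saved under pics/ and viewed, and the job is handed in when it is done.

Besides the shell and the picture viewer there is one more tool, called after ">>>" as name(argument=value, ...) on one line, values as JSON. arm_command: Moves the arm, as the interface text tells. Its arguments: {"type":"object","properties":{"rows":{"type":"array","items":{"type":"object","properties":{"delta_rot":{"type":"array","items":{"type":"number"}},"xyz":{"type":"array","items":{"type":"number"}},"gripper":{"type":"number"}}}},"force":{"type":"number"}},"required":["rows"]}

```bash
mkdir -p pics; ls
cat > h.py <<'E'
import numpy as np, cv2
from workcell import bot, read_camera
from scipy.spatial.transform import Rotation as R
def grab(n,tag):
    c=read_camera(n); np.savez(f'pics/{tag}.npz',**c); cv2.imwrite(f'pics/{tag}.png',cv2.cvtColor(c['pixels'],cv2.COLOR_RGB2BGR)); return c
def load(tag): return dict(np.load(f'pics/{tag}.npz'))
def ray(c,u,v):
    K=c['intrinsics'];T=c['camera_from_world']
    d=np.array([(u-K[0,2])/K[0,0],-(v-K[1,2])/K[1,1],-1.]);Ri=T[:3,:3].T
    return -Ri@T[:3,3],Ri@d
def onz(c,u,v,z):
    o,d=ray(c,u,v);return o+d*(z-o[2])/d[2]
def deproj(c,u,v):
    o,d=ray(c,u,v);return o+d*c['range_z'][int(v),int(u)]
def proj(c,p):
    q=c['camera_from_world']@np.r_[p,1];K=c['intrinsics']
    return K[0,0]*q[0]/-q[2]+K[0,2],K[1,1]*-q[1]/-q[2]+K[1,2]
E
python3 - <<'E'
from h import *
for n in('side','top','wrist'):
    c=grab(n,n+'0');o,d=ray(c,320,200);print(n,o,d)
s=bot.read_state();print(s)
E
```

```text
pics
side [0.37099171 0.50527403 0.79443319] [ 0.1614409  -0.61115876 -0.77497862]
top [ 0.41841837 -0.10461855  1.05597134] [ 0.12110489  0.00488542 -0.99287436]
wrist [ 0.26719994 -0.62369533  0.37264231] [-0.2567366  -0.07773244 -0.96339852]
{'time': 0.15, 'q': array([-1.30686723e+00,  2.64578925e-01,  1.60508804e+00,  1.02843834e-05,
        1.27369974e+00, -3.69075327e-02]), 'joint_vel': array([-1.33613339e-03, -1.55929401e-03, -4.43045286e-03,  1.62995448e-03,
       -1.76258922e-03,  5.20240125e-05]), 'joint_torque': array([ 9.56759868e-04, -5.15901589e+01, -3.67958450e+01, -5.67319069e-05,
        7.97350280e-03,  2.77484583e-05]), 'tool_pos': array([ 0.19986093, -0.64412624,  0.23023384]), 'tcp_rot': array([-2.52834622e+00,  1.86281495e+00,  2.17061144e-03]), 'wrist_force': array([-1.01097184,  0.48114808, -0.23928639]), 'torque': array([-0.00472537,  0.05317115,  0.07009004]), 'width': 0.9999747346853783}
```

View pics/top0.png

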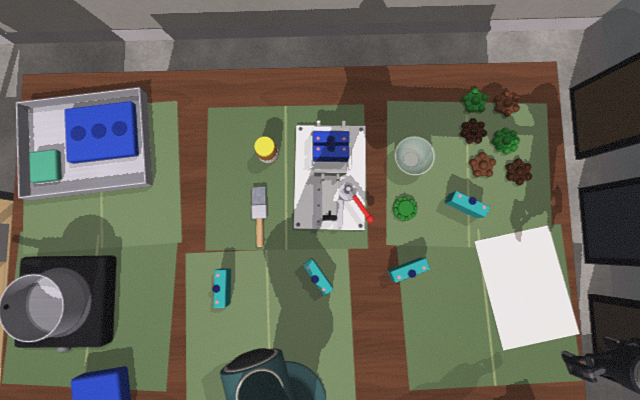

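View pics/side0.png

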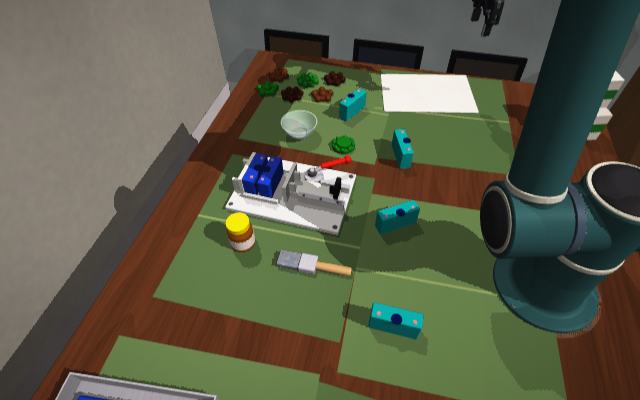

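The top view shows the clamp board at about (330,177), with the blue halves at (330,146), the lever from (348,188) to its ball at (370,219), and the pad at (330,217). The turquoise look-alikes at (221,288), (318,277), (410,270) and (468,204) are off the clamp. I'll enlarge the clamp area to confirm.

Run:
```python
from h import *
c=load('top0');bgr=cv2.cvtColor(c['pixels'],cv2.COLOR_RGB2BGR)
cv2.imwrite('pics/topcrop.png',cv2.resize(bgr[110:240,280:440],None,fx=4.5,fy=4.5,interpolation=cv2.INTER_CUBIC))
c2=load('side0');b2=cv2.cvtColor(c2['pixels'],cv2.COLOR_RGB2BGR)
cv2.imwrite('pics/sidecrop.png',cv2.resize(b2[130:250,210:370],None,fx=4.5,fy=4.5,interpolation=cv2.INTER_CUBIC))
# board mask by height & whiteness
H,W=c['range_z'].shape
uu,vv=np.meshgrid(np.arange(W)+0.,np.arange(H)+0.)
K=c['intrinsics'];T=c['camera_from_world']
P=np.stack([(uu-K[0,2])/K[0,0],-(vv-K[1,2])/K[1,1],-np.ones_like(uu)],-1)*c['range_z'][...,None]
Wd=(P-T[:3,3])@T[:3,:3]
reg=np.zeros((H,W),bool);reg[110:245,280:385]=1
m=reg&(Wd[...,2]>0.009)
hsv=cv2.cvtColor(bgr,cv2.COLOR_BGR2HSV)
m2=reg&(hsv[...,1]<40)&(hsv[...,2]>60)
for nm,mm in(('h',m),('w',m2),('and',m&m2)):
    mm=cv2.morphologyEx(mm.astype(np.uint8),cv2.MORPH_OPEN,np.ones((3,3)))
    cs,_=cv2.findContours(mm,0,2);k=max(cs,key=cv2.contourArea)
    r=cv2.minAreaRect(k);bx=cv2.boxPoints(r)
    q=np.array([onz(c,*b,0.015) for b in bx])
    print(nm,r,'\n',q.round(4),[np.linalg.norm(q[i]-q[i-1]).round(4) for i in range(4)],q.mean(0))
red=((hsv[...,0]<8)|(hsv[...,0]>172))&(hsv[...,1]>150)&reg&(hsv[...,2]>80)
print(red.sum(),np.median(Wd[red],0));
```

```text
h ((332.5, 175.0), (108.0, 79.0), 90.0) 
 [[ 0.7769 -0.025   0.015 ]
 [ 0.7719 -0.2527  0.015 ]
 [ 0.4615 -0.2433  0.015 ]
 [ 0.4648 -0.0226  0.015 ]] [np.float64(0.3121), np.float64(0.2278), np.float64(0.3105), np.float64(0.2207)] [ 0.6187678  -0.13585687  0.015     ]
w ((329.9349060058594, 174.97198486328125), (71.6330795288086, 109.3831787109375), 1.5074357986450195) 
 [[ 0.4656 -0.0217  0.015 ]
 [ 0.7816 -0.0324  0.015 ]
 [ 0.7715 -0.2388  0.015 ]
 [ 0.4574 -0.2217  0.015 ]] [np.float64(0.2002), np.float64(0.3162), np.float64(0.2066), np.float64(0.3146)] [ 0.61903329 -0.12866558  0.015     ]
and ((328.5, 175.0), (108.0, 71.0), 90.0) 
 [[ 0.7769 -0.025   0.015 ]
 [ 0.7724 -0.2297  0.015 ]
 [ 0.4619 -0.221   0.015 ]
 [ 0.4648 -0.0226  0.015 ]] [np.float64(0.3121), np.float64(0.2048), np.float64(0.3107), np.float64(0.1985)] [ 0.61897347 -0.12455648  0.015     ]
151 [ 0.50772792 -0.2196263   0.0626674 ]
```

View pics/topcrop.png

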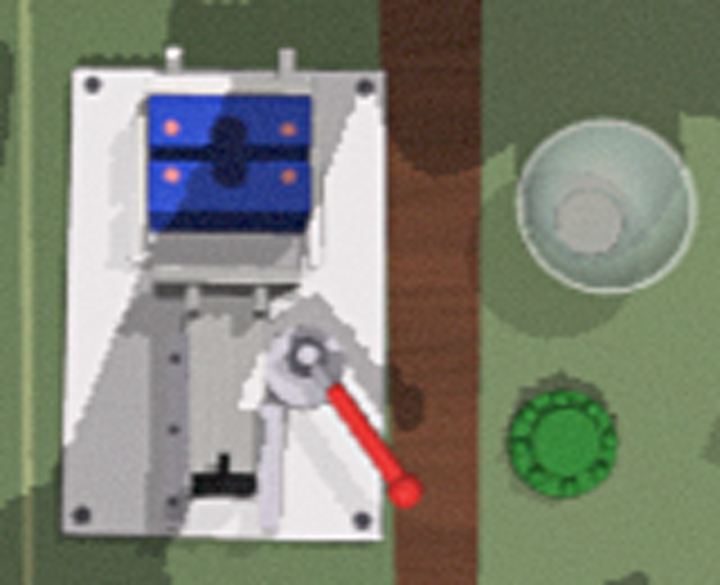

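View pics/sidecrop.png

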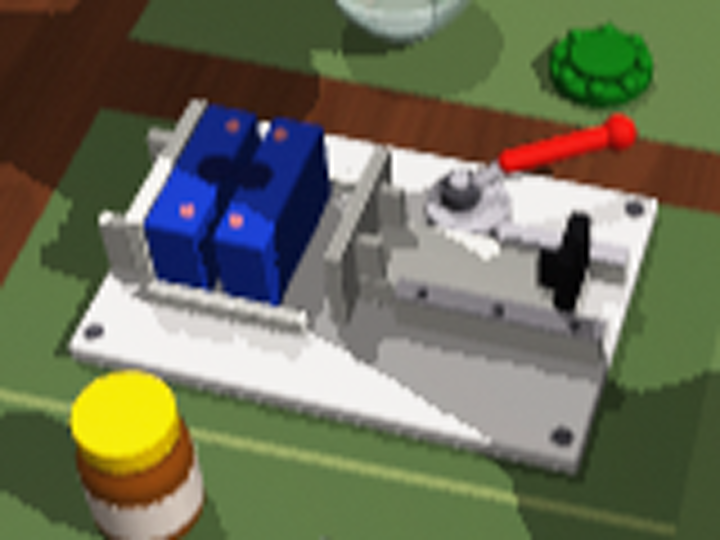

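```bash
cat >> h.py <<'E'
def fit2(a,b):
    ca,cb=a.mean(0),b.mean(0);A=a-ca;B=b-cb
    th=np.arctan2((A[:,0]*B[:,1]-A[:,1]*B[:,0]).sum(),(A*B).sum());r=np.array([[np.cos(th),-np.sin(th)],[np.sin(th),np.cos(th)]])
    t=cb-r@ca;return th,t,b-(a@r.T+t)
E
python3 - <<'E'
from h import *
c=load('top0');s=load('side0')
cr=lambda x,y,o:((x+.5)/4.5-.5+o[0],(y+.5)/4.5-.5+o[1])
tp=[(73,70),(386,70),(383,541),(62,533)];loc=np.array([[.15,.1],[.15,-.1],[-.15,-.1],[-.15,.1]])
w=np.array([onz(c,*cr(*p,(280,110)),.015)[:2] for p in tp]);print('top corners',w.round(4));print(fit2(loc,w))
sc=[(92,85),(365,87),(362,520),(81,515)];ws=np.array([onz(c,*cr(*p,(280,110)),.017)[:2] for p in sc])
print('screws',ws.round(4),ws.mean(0),[np.linalg.norm(ws[i]-ws[i-1]) for i in range(4)])
sp=[(72,350),(577,470),(657,200)];l2=loc[[0,3,2]]
w2=np.array([onz(s,*cr(*p,(210,130)),.015)[:2] for p in sp]);print('side',w2.round(4));print(fit2(l2,w2))
# two-view height helper
def tri(a,b):
    (o1,d1),(o2,d2)=a,b
    A=np.stack([d1,-d2],1);x=np.linalg.lstsq(A,o2-o1,rcond=None)[0];p,q=o1+d1*x[0],o2+d2*x[1];return (p+q)/2,np.linalg.norm(p-q)
th,t,_=fit2(loc,w)
r=np.array([[np.cos(th),-np.sin(th)],[np.sin(th),np.cos(th)]])
def cl(p): return np.r_[r.T@(p[:2]-t),p[2]]
for n,a,b in (('ball',(405,492),(622,132)),('hub',(308,355),(460,178)),('padtopL',(192,475),(578,218)),('TopholeR rearhalf',(288,130),(232,126)),('frontleft peg',(172,176),(236,221))):
    p,e=tri(ray(c,*cr(*a,(280,110))),ray(s,*cr(*b,(210,130))));print(n,p.round(4),'clamp',cl(p).round(4),'gap',e.round(4))
E
```

```text
top corners [[ 0.7643 -0.0331]
 [ 0.76   -0.2333]
 [ 0.4595 -0.223 ]
 [ 0.4674 -0.0237]]
(np.float64(-0.03226182714981236), array([ 0.61278826, -0.12825498]), array([[-1.66320522e-03,  8.97700840e-05],
       [ 5.09185778e-04, -2.95323654e-04],
       [-1.41180854e-04,  4.13348608e-04],
       [ 1.29520030e-03, -2.07795038e-04]]))
screws [[ 0.7535 -0.0453]
 [ 0.7485 -0.2194]
 [ 0.4726 -0.2101]
 [ 0.4783 -0.0358]] [ 0.61321427 -0.12764785] [np.float64(0.27531582333371285), np.float64(0.17422076691176105), np.float64(0.27602407280795377), np.float64(0.17444371820000903)]
side [[ 0.7615 -0.03  ]
 [ 0.4662 -0.0169]
 [ 0.461  -0.2204]]
(np.float64(-0.030654802787487802), array([ 0.61184417, -0.12394321]), array([[-0.00336968, -0.00136334],
       [ 0.00120424,  0.0024909 ],
       [ 0.00216544, -0.00112756]]))
ball [ 0.4868 -0.2323  0.0554] clamp [-0.1225 -0.1081  0.0554] gap 0.0002
hub [ 0.5715 -0.1766  0.0522] clamp [-0.0398 -0.0496  0.0522] gap 0.0006
padtopL [ 0.4909 -0.1055  0.1145] clamp [-0.1226  0.0188  0.1145] gap 0.007
TopholeR rearhalf [ 0.7053 -0.1661  0.0742] clamp [ 0.0937 -0.0349  0.0742] gap 0.0012
frontleft peg [ 0.6783 -0.096   0.0738] clamp [0.0645 0.0343 0.0738] gap 0.0008
```

The clamp pose agrees between views: about (0.613, -0.127), yaw -0.032. The ball sits 55 mm high at the angle expected for cam ≈ 1.68, and the hub is at (-40,-50) mm in the clamp's frame. Next I'll plan the move.

```bash
cat >> h.py <<'E'
TH=-0.032;T0=np.array([.613,-.1275]);RC=np.array([[np.cos(TH),-np.sin(TH)],[np.sin(TH),np.cos(TH)]])
def wd(p): return RC@np.array(p)+T0
def cl(p): return np.r_[RC.T@(np.array(p[:2])-T0),p[2]]
def lev(phi,r,d): # clamp xy; d along CCW tangent
    return np.array([-.04+r*np.cos(phi)-d*np.sin(phi),-.05+r*np.sin(phi)+d*np.cos(phi)])
def st():
    s=bot.read_state();Rm=R.from_rotvec(s['tcp_rot']).as_matrix()
    return s,Rm
def to(xy,z,psi=None): # clamp xy, clamp-frame yaw of tool x
    s,Rm=st();tgt=np.r_[wd(xy),z];
    print('now',s['tool_pos'].round(4),'clamp',cl(s['tool_pos']).round(4),'yawC',round(np.arctan2(Rm[1,0],Rm[0,0])-TH,3),'F',s['wrist_force'].round(1),'w',round(s['width'],3),'t',s['time'])
    print('tgt',tgt.round(4),'tool shift',(Rm.T@(tgt-s['tool_pos'])).round(4))
    if psi is not None:
        Rt=np.array([[np.cos(psi+TH),np.sin(psi+TH),0],[np.sin(psi+TH),-np.cos(psi+TH),0],[0,0,-1]])
        print('turn tool',R.from_matrix(Rm.T@Rt).as_rotvec().round(4),'after-turn shift',(Rt.T@(tgt-s['tool_pos'])).round(4))
E
python3 - <<'E'
from h import *
c=load('top0')
for n,p,z in (('bowl',(605,205),.05),('cast',(565,443),.02)):
    print(n,cl(onz(c,(p[0]+.5)/4.5-.5+280,(p[1]+.5)/4.5-.5+110,z)).round(3))
to(lev(5.445-1.68,.078,-.030),.231,5.445-1.68)
E
```

```text
bowl [ 0.055 -0.231  0.05 ]
cast [-0.088 -0.212  0.02 ]
now [ 0.1999 -0.6441  0.2302] clamp [-0.3964 -0.5296  0.2302] yawC -1.238 F [-1.   0.5 -0.2] w 1.0 t 0.15
tgt [ 0.4899 -0.1948  0.231 ] tool shift [-3.432e-01 -4.102e-01 -1.000e-04]
turn tool [1.1000e-03 1.6000e-03 1.2802e+00] after-turn shift [-0.4913  0.2113 -0.0008]
```

>>> arm_command(rows=[{"xyz":[-0.0286,-0.0342,0],"gripper":0},{"xyz":[-0.0286,-0.0342,0],"gripper":0},{"xyz":[-0.0286,-0.0342,0],"gripper":0},{"xyz":[-0.0286,-0.0342,0],"gripper":0},{"xyz":[-0.0286,-0.0342,0],"gripper":0},{"xyz":[-0.0286,-0.0342,0],"gripper":0},{"xyz":[-0.0286,-0.0342,0],"gripper":0},{"xyz":[-0.0286,-0.0342,0],"gripper":0},{"xyz":[-0.0286,-0.0342,0],"gripper":0},{"xyz":[-0.0286,-0.0342,0],"gripper":0},{"xyz":[-0.0286,-0.0342,0],"gripper":0},{"xyz":[-0.0286,-0.0342,0],"gripper":0}], force=60)

```text
invalid input
```

>>> arm_command(rows=[{"delta_rot":[0,0,0.128]},{"delta_rot":[0,0,0.128]},{"delta_rot":[0,0,0.128]},{"delta_rot":[0,0,0.128]},{"delta_rot":[0,0,0.128]},{"delta_rot":[0,0,0.128]},{"delta_rot":[0,0,0.128]},{"delta_rot":[0,0,0.128]},{"delta_rot":[0,0,0.128]},{"delta_rot":[0,0,0.128]}])

```text
invalid input
```

Run:
```python
from h import *
grab('wrist','w1');c=grab('side','s1')
to(lev(5.445-1.68,.078,-.030),.042,5.445-1.68)
```

```text
now [ 0.1999 -0.6443  0.2306] clamp [-0.3964 -0.5298  0.2306] yawC -1.238 F [-0.3  0.4 -0.6] w 1.0 t 0.25
tgt [ 0.4899 -0.1948  0.042 ] tool shift [-0.3432 -0.4102  0.189 ]
turn tool [7.0000e-04 1.0000e-03 1.2801e+00] after-turn shift [-0.4915  0.2115  0.1886]
```

View pics/w1.png

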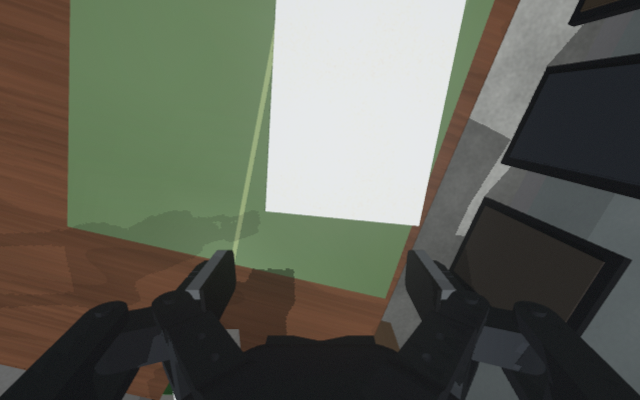

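View pics/s1.png

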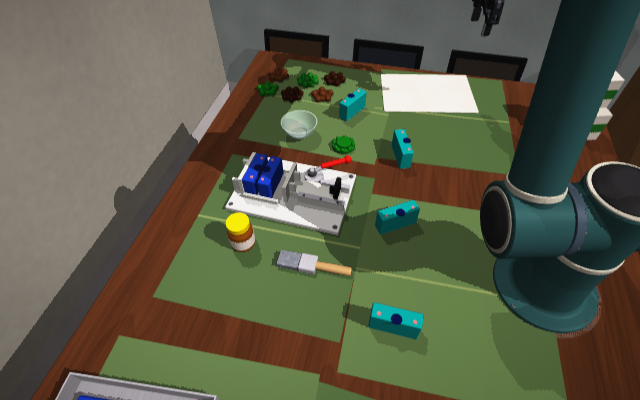

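Both calls were refused, and the pictures show nothing has moved. Each row probably needs all three keys.

>>> arm_command(rows=[{"xyz":[-0.0286,-0.0342,0],"delta_rot":[0,0,0],"gripper":0},{"xyz":[-0.0286,-0.0342,0],"delta_rot":[0,0,0],"gripper":0},{"xyz":[-0.0286,-0.0342,0],"delta_rot":[0,0,0],"gripper":0},{"xyz":[-0.0286,-0.0342,0],"delta_rot":[0,0,0],"gripper":0},{"xyz":[-0.0286,-0.0342,0],"delta_rot":[0,0,0],"gripper":0},{"xyz":[-0.0286,-0.0342,0],"delta_rot":[0,0,0],"gripper":0},{"xyz":[-0.0286,-0.0342,0],"delta_rot":[0,0,0],"gripper":0},{"xyz":[-0.0286,-0.0342,0],"delta_rot":[0,0,0],"gripper":0},{"xyz":[-0.0286,-0.0342,0],"delta_rot":[0,0,0],"gripper":0},{"xyz":[-0.0286,-0.0342,0],"delta_rot":[0,0,0],"gripper":0},{"xyz":[-0.0286,-0.0342,0],"delta_rot":[0,0,0],"gripper":0},{"xyz":[-0.0286,-0.0342,0],"delta_rot":[0,0,0],"gripper":0}], force=60)

```text
time: 1.45
tool_pos: [0.491, -0.1936, 0.2315]
tcp_rot: [-2.529, 1.863, -0.001]
wrist_force: [-0.4, 0.1, 0.3]
width: -0.003
```

>>> arm_command(rows=[{"xyz":[0,0,0],"delta_rot":[0,0,0.128],"gripper":0},{"xyz":[0,0,0],"delta_rot":[0,0,0.128],"gripper":0},{"xyz":[0,0,0],"delta_rot":[0,0,0.128],"gripper":0},{"xyz":[0,0,0],"delta_rot":[0,0,0.128],"gripper":0},{"xyz":[0,0,0],"delta_rot":[0,0,0.128],"gripper":0},{"xyz":[0,0,0],"delta_rot":[0,0,0.128],"gripper":0},{"xyz":[0,0,0],"delta_rot":[0,0,0.128],"gripper":0},{"xyz":[0,0,0],"delta_rot":[0,0,0.128],"gripper":0},{"xyz":[0,0,0],"delta_rot":[0,0,0.128],"gripper":0},{"xyz":[0,0,0],"delta_rot":[0,0,0.128],"gripper":0}])

```text
time: 2.45
tool_pos: [0.4902, -0.1952, 0.2312]
tcp_rot: [0.908, -3.007, -0.0]
wrist_force: [-0.3, -0.5, -0.5]
width: -0.002
```

Run:
```python
from h import *
grab('wrist','w2');c=grab('side','s2')
to(lev(5.445-1.68,.078,-.030),.042,5.445-1.68)
```

```text
now [ 0.4902 -0.1953  0.2312] clamp [-0.1206 -0.0716  0.2312] yawC -2.518 F [ 0.2 -0.2  0.1] w 0.001 t 2.55
tgt [ 0.4899 -0.1948  0.042 ] tool shift [-1.000e-04  5.000e-04  1.892e-01]
turn tool [ 0.0001 -0.0001 -0.0002] after-turn shift [-1.000e-04  5.000e-04  1.892e-01]
```

View pics/w2.png

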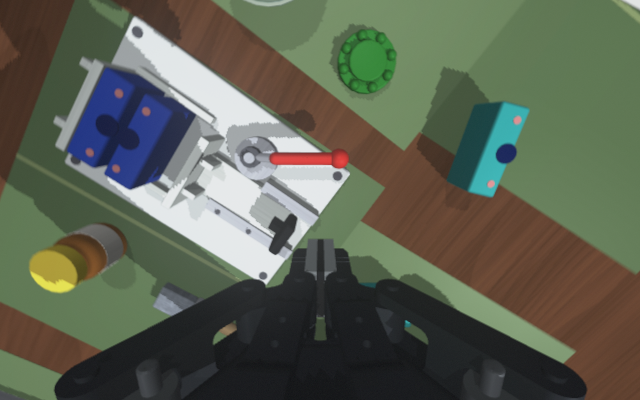

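View pics/s2.png

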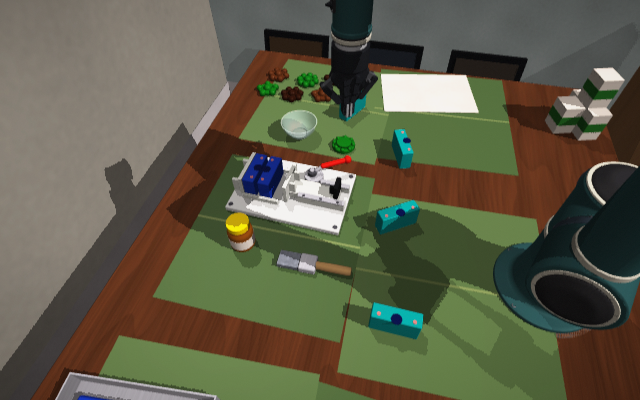

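The wrist view shows the lever lying along the tool's x axis, with the hub at (250,157) and the ball at (340,159). The finger is on the rear-left side of the lever, as planned. I'll check the ball from this view, then lower.

Run:
```python
from h import *
c=load('w2')
for n,p,z in (('ball',(340,159),.055),('hub',(250,157),.052),('padtop',(287,217),.08)): print(n,cl(onz(c,*p,z)).round(4))
```

```text
ball [-0.1219 -0.1082  0.055 ]
hub [-0.0394 -0.0517  0.052 ]
padtop [-0.1091 -0.0266  0.08  ]
```

>>> arm_command(rows=[{"xyz":[0,0,0.04],"delta_rot":[0,0,0],"gripper":0},{"xyz":[0,0,0.04],"delta_rot":[0,0,0],"gripper":0},{"xyz":[0,0,0.04],"delta_rot":[0,0,0],"gripper":0},{"xyz":[0,0,0.03],"delta_rot":[0,0,0],"gripper":0}])

```text
time: 2.95
tool_pos: [0.489, -0.1947, 0.0788]
tcp_rot: [0.921, -3.002, -0.002]
wrist_force: [-0.5, 0.2, -0.4]
width: 0.002
```

>>> arm_command(rows=[{"xyz":[0,0,0.02],"delta_rot":[0,0,0],"gripper":0},{"xyz":[0,0,0.019],"delta_rot":[0,0,0],"gripper":0},{"xyz":[0,0,0],"delta_rot":[0,0,0],"gripper":0}])

```text
time: 3.25
tool_pos: [0.4876, -0.1941, 0.0393]
tcp_rot: [0.918, -2.999, -0.007]
wrist_force: [-1.4, 0.1, 0.6]
width: -0.002
```

Run:
```python
from h import *
grab('wrist','w3')
to(lev(5.445-1.68,.078,-.018),.042,5.445-1.68)
s,Rm=st();print('tool y in clamp',RC.T@Rm[:2,1])
# arc per row, turn a (CCW) about pivot: tool-frame shift, applied in pre-turn and post-turn frame
for a in(.05,.12):
  for r,d in((.078,-.018),):
    p=np.array([r,-d]) # tool coords of TCP rel pivot: x radial, y=tool y ; y tool = -t
    rot=np.array([[np.cos(a),np.sin(a)],[-np.sin(a),np.cos(a)]])
    q=rot@p; print(a,'shift in pre-frame',(q-p).round(5),'post',(rot.T@(q-p)).round(5))
```

```text
now [ 0.4889 -0.1947  0.041 ] clamp [-0.1219 -0.0711  0.041 ] yawC -2.516 F [0.6 0.1 0.4] w -0.001 t 3.3
tgt [ 0.4966 -0.2047  0.042 ] tool shift [-0.0008 -0.0126 -0.0011]
turn tool [ 0.003  -0.0018  0.0024] after-turn shift [-0.0008 -0.0126 -0.001 ]
tool y in clamp [-0.58573342  0.8104981 ]
0.05 shift in pre-frame [ 0.0008  -0.00392] post [ 0.001   -0.00388]
0.12 shift in pre-frame [ 0.00159 -0.00947] post [ 0.00272 -0.00921]
```

View pics/w3.png

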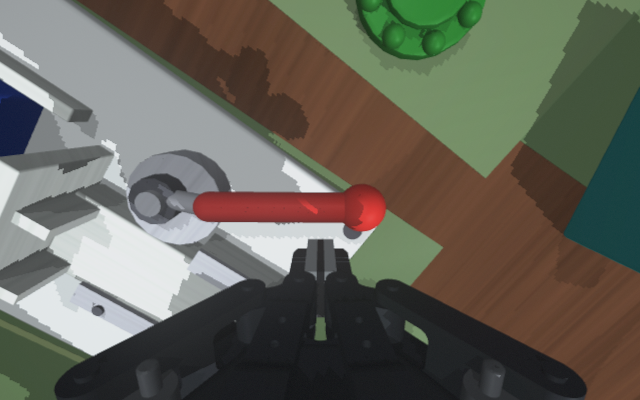

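The finger is beside the outer half of the lever, with the bar at image row 207 and the fingertips at about (320,240). I'll approach it and start the arc about the pivot.

>>> arm_command(rows=[{"xyz":[0,-0.006,0],"delta_rot":[0,0,0],"gripper":0},{"xyz":[0,-0.004,0],"delta_rot":[0,0,0],"gripper":0},{"xyz":[0,-0.002,0],"delta_rot":[0,0,0],"gripper":0},{"xyz":[0,-0.002,0],"delta_rot":[0,0,0],"gripper":0}])

```text
time: 3.7
tool_pos: [0.4986, -0.2069, 0.0432]
tcp_rot: [-0.915, 3.004, 0.0]
wrist_force: [-1.7, 2.8, 3.0]
width: -0.004
```

>>> arm_command(rows=[{"xyz":[0.0008,-0.0039,0],"delta_rot":[0,0,-0.05],"gripper":0},{"xyz":[0.0008,-0.0039,0],"delta_rot":[0,0,-0.05],"gripper":0}])

```text
time: 3.9
tool_pos: [0.5013, -0.2136, 0.0427]
tcp_rot: [-1.068, 2.954, 0.002]
wrist_force: [-1.7, 4.0, 3.1]
width: -0.001
```

Run:
```python
from h import *
to(lev(5.445-1.58,.078,-.018),.042,5.445-1.58)
```

```text
now [ 0.5013 -0.2136  0.0427] clamp [-0.1089 -0.0897  0.0427] yawC -2.416 F [-1.7  4.   3.1] w -0.001 t 3.9
tgt [ 0.4999 -0.2121  0.042 ] tool shift [0.0001 0.0021 0.0007]
turn tool [0.0011 0.0006 0.0022] after-turn shift [0.0001 0.0021 0.0007]
```

>>> arm_command(rows=[{"xyz":[0.0008,-0.0039,0],"delta_rot":[0,0,-0.05],"gripper":0},{"xyz":[0.0008,-0.0039,0],"delta_rot":[0,0,-0.05],"gripper":0},{"xyz":[0.0008,-0.0039,0],"delta_rot":[0,0,-0.05],"gripper":0},{"xyz":[0.0008,-0.0039,0],"delta_rot":[0,0,-0.05],"gripper":0}])

```text
time: 4.3
tool_pos: [0.5095, -0.227, 0.0425]
tcp_rot: [1.357, -2.833, -0.003]
wrist_force: [-1.2, 4.5, 1.9]
width: -0.005
```

Run:
```python
from h import *
grab('wrist','w4')
to(lev(5.445-1.38,.078,-.018),.042,5.445-1.38)
```

```text
now [ 0.51   -0.2275  0.0425] clamp [-0.0998 -0.1032  0.0425] yawC -2.214 F [-1.1  3.6  0. ] w 0.001 t 4.35
tgt [ 0.5084 -0.2256  0.042 ] tool shift [-0.0005  0.0024  0.0005]
turn tool [0.0007 0.0006 0.004 ] after-turn shift [-0.0005  0.0024  0.0005]
```

View pics/w4.png

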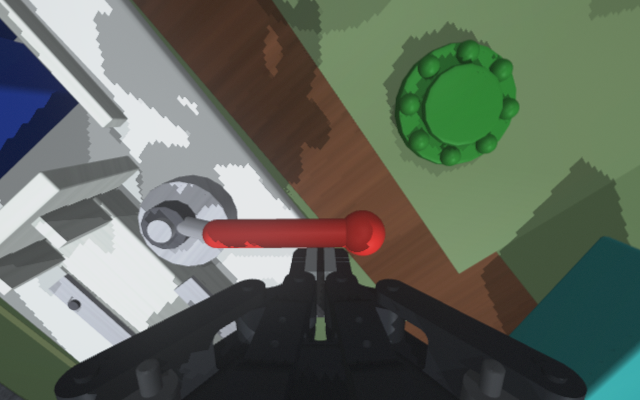

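The lever is turning with the finger: the bar stays level at row 233, touching the fingertips. Force is about 4 N, so I'll continue faster.

>>> arm_command(rows=[{"xyz":[0.0016,-0.0095,0],"delta_rot":[0,0,-0.12],"gripper":0},{"xyz":[0.0016,-0.0095,0],"delta_rot":[0,0,-0.12],"gripper":0},{"xyz":[0.0016,-0.0095,0],"delta_rot":[0,0,-0.12],"gripper":0},{"xyz":[0.0016,-0.0095,0],"delta_rot":[0,0,-0.12],"gripper":0},{"xyz":[0.0016,-0.0095,0],"delta_rot":[0,0,-0.12],"gripper":0}])

```text
time: 4.85
tool_pos: [0.5476, -0.2543, 0.0419]
tcp_rot: [2.136, -2.302, -0.005]
wrist_force: [-3.6, 2.9, 1.8]
width: -0.001
```

Run:
```python
from h import *
to(lev(5.445-.78,.078,-.016),.042,5.445-.78)
```

```text
now [ 0.5476 -0.2543  0.0419] clamp [-0.0613 -0.1288  0.0419] yawC -1.614 F [-3.6  2.9  1.8] w -0.001 t 4.85
tgt [ 0.5493 -0.2527  0.042 ] tool shift [-0.0017 -0.0016 -0.0001]
turn tool [0.0032 0.0011 0.0043] after-turn shift [-0.0017 -0.0016 -0.0001]
```

>>> arm_command(rows=[{"xyz":[0.001,-0.0097,0],"delta_rot":[0,0,-0.12],"gripper":0},{"xyz":[0.001,-0.0097,0],"delta_rot":[0,0,-0.12],"gripper":0},{"xyz":[0.001,-0.0097,0],"delta_rot":[0,0,-0.12],"gripper":0},{"xyz":[0.001,-0.0097,0],"delta_rot":[0,0,-0.12],"gripper":0},{"xyz":[0.001,-0.0097,0],"delta_rot":[0,0,-0.12],"gripper":0}])

```text
time: 5.35
tool_pos: [0.5964, -0.2541, 0.0422]
tcp_rot: [2.719, -1.567, 0.001]
wrist_force: [-2.3, -5.0, -0.9]
width: 0.001
```

Run:
```python
from h import *
to(lev(5.445-.18,.078,-.016),.042,5.445-.18)
```

```text
now [ 0.5964 -0.2541  0.0422] clamp [-0.0125 -0.1271  0.0422] yawC -1.014 F [-2.3 -5.  -0.9] w 0.001 t 5.35
tgt [ 0.5963 -0.2518  0.042 ] tool shift [-0.002  -0.0011  0.0002]
turn tool [ 0.0023 -0.0023  0.0046] after-turn shift [-0.002  -0.001   0.0002]
```

>>> arm_command(rows=[{"xyz":[0.0004,-0.0037,0],"delta_rot":[0,0,-0.045],"gripper":0},{"xyz":[0.0004,-0.0037,0],"delta_rot":[0,0,-0.045],"gripper":0},{"xyz":[0.0004,-0.0036,0],"delta_rot":[0,0,-0.045],"gripper":0},{"xyz":[0.0004,-0.0036,0],"delta_rot":[0,0,-0.045],"gripper":0}])

```text
time: 5.75
tool_pos: [0.61, -0.2474, 0.0425]
tcp_rot: [2.847, -1.321, 0.003]
wrist_force: [-0.6, -4.4, -1.5]
width: -0.001
```

Run:
```python
from h import *
grab('wrist','w5')
to(lev(5.445,.078,-.016),.042,5.445)
```

```text
now [ 0.6101 -0.2473  0.0425] clamp [ 0.001  -0.1199  0.0425] yawC -0.834 F [-1.2 -4.6 -1.1] w 0.0 t 5.8
tgt [ 0.6095 -0.2461  0.042 ] tool shift [-0.0014 -0.0003  0.0005]
turn tool [ 0.002  -0.0032  0.0038] after-turn shift [-0.0014 -0.0003  0.0005]
```

View pics/w5.png

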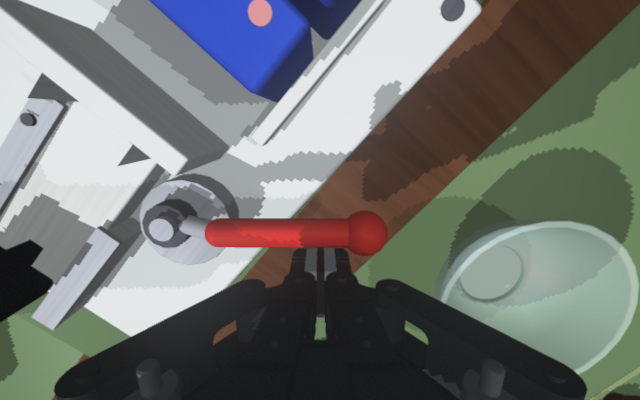

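>>> arm_command(rows=[{"xyz":[0,-0.001,0],"delta_rot":[0,0,0],"gripper":0},{"xyz":[0,-0.001,0],"delta_rot":[0,0,0],"gripper":0},{"xyz":[0,0,0],"delta_rot":[0,0,0],"gripper":0}])

```text
time: 6.1
tool_pos: [0.6102, -0.2472, 0.0425]
tcp_rot: [2.845, -1.322, 0.001]
wrist_force: [-4.6, -8.1, 0.2]
width: -0.005
```

>>> arm_command(rows=[{"xyz":[0,-0.001,0],"delta_rot":[0,0,0],"gripper":0},{"xyz":[0,-0.001,0],"delta_rot":[0,0,0],"gripper":0},{"xyz":[0,0,0],"delta_rot":[0,0,0],"gripper":0}])

```text
time: 6.4
tool_pos: [0.6103, -0.247, 0.0425]
tcp_rot: [2.843, -1.32, -0.002]
wrist_force: [-8.9, -11.4, 2.5]
width: 0.002
```

Run:
```python
from h import *
to(lev(5.445,.078,-.016),.042,5.445)
```

```text
now [ 0.6103 -0.247   0.0425] clamp [ 0.0012 -0.1196  0.0425] yawC -0.838 F [ -8.9 -11.4   2.5] w 0.002 t 6.4
tgt [ 0.6095 -0.2461  0.042 ] tool shift [-0.0012  0.0001  0.0005]
turn tool [ 0.0072 -0.0021  0.0006] after-turn shift [-0.0012  0.0001  0.0005]
```

The lever is at the free stop: the tip no longer advances, force rose from 4 to 14 N, and its position matches cam = 0. I'll back off and rise.

>>> arm_command(rows=[{"xyz":[0,0.012,0],"delta_rot":[0,0,0],"gripper":0},{"xyz":[0,0.012,0],"delta_rot":[0,0,0],"gripper":0},{"xyz":[0,0,-0.04],"delta_rot":[0,0,0],"gripper":0},{"xyz":[0,0,-0.04],"delta_rot":[0,0,0],"gripper":0},{"xyz":[0,0,-0.04],"delta_rot":[0,0,0],"gripper":0},{"xyz":[0,0,0],"delta_rot":[0,0,0.147],"gripper":0},{"xyz":[0,0,0],"delta_rot":[0,0,0.147],"gripper":0},{"xyz":[0,0,0],"delta_rot":[0,0,0.147],"gripper":0},{"xyz":[0,0,0],"delta_rot":[0,0,0.147],"gripper":0},{"xyz":[0,0,0],"delta_rot":[0,0,0.147],"gripper":0}])

```text
time: 7.4
tool_pos: [0.5944, -0.2582, 0.1625]
tcp_rot: [-2.176, 2.266, -0.001]
wrist_force: [0.4, -0.5, -0.2]
width: -0.0
```

Run:
```python
from h import *
grab('wrist','w6');grab('top','t6')
c=load('t6');bgr=cv2.cvtColor(c['pixels'],cv2.COLOR_RGB2BGR)
cv2.imwrite('pics/t6c.png',cv2.resize(bgr[110:240,280:440],None,fx=4.5,fy=4.5,interpolation=cv2.INTER_CUBIC))
to((-.165,0),.16,-np.pi/2)
```

```text
now [ 0.5944 -0.2582  0.1624] clamp [-0.0145 -0.1312  0.1624] yawC -1.574 F [ 0.7  0.3 -0.1] w 0.0 t 7.5
tgt [ 0.4481 -0.1222  0.16  ] tool shift [-0.1308  0.1509  0.0023]
turn tool [-0.0005 -0.0001 -0.0029] after-turn shift [-0.1312  0.1505  0.0024]
```

View pics/w6.png

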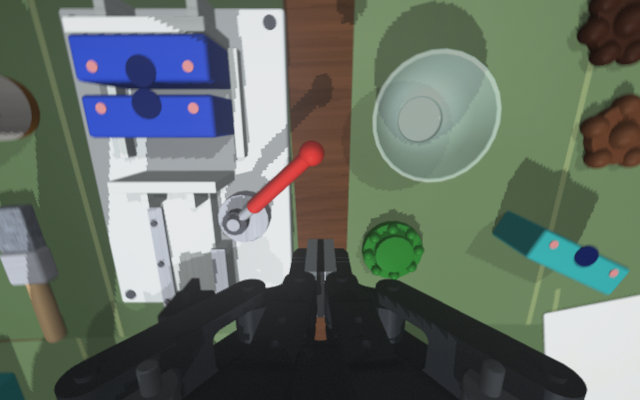

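View pics/t6c.png

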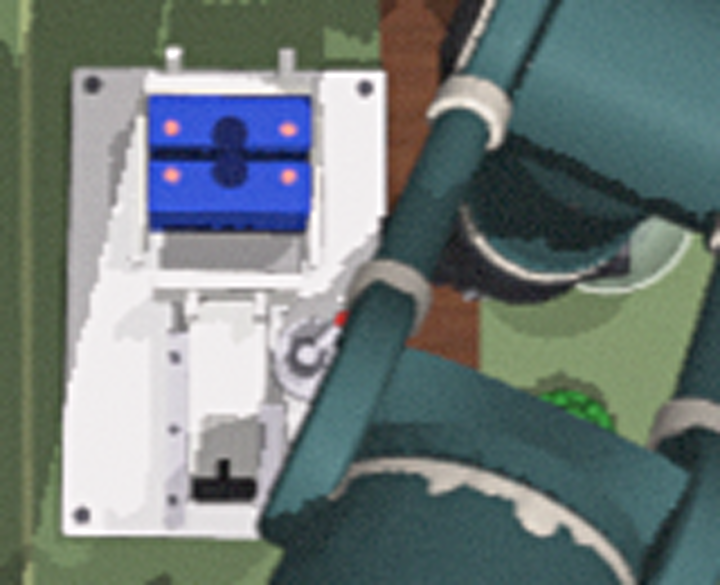

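Run:
```python
from h import *
c=load('w6');b=cl(onz(c,313,154,.055));h=cl(onz(c,235,223,.052));print(b,h,'phi',(np.arctan2(b[1]+.05,b[0]+.04)%6.2832),'cam',5.445-np.arctan2(b[1]+.05,b[0]+.04)%6.2832)
t=load('t6')
for p in((225,478),(225,500),(192,497),(257,500)):
  u,v=(p[0]+.5)/4.5-.5+280,(p[1]+.5)/4.5-.5+110
  print(p,'z.08',cl(onz(t,u,v,.08)).round(4),'z.04',cl(onz(t,u,v,.036)).round(4),'depth',cl(deproj(t,round(u),round(v))).round(4))
```

```text
[ 0.02769311 -0.12584767  0.055     ] [-0.03591719 -0.05198984  0.052     ] phi 5.441052767074766 cam 0.003947232925233912
(225, 478) z.08 [-0.118  -0.0007  0.08  ] z.04 [-0.1145 -0.0015  0.036 ] depth [-0.1183 -0.0018  0.0784]
(225, 500) z.08 [-0.1309 -0.0009  0.08  ] z.04 [-0.1279 -0.0017  0.036 ] depth [-0.1296 -0.0025  0.0492]
(192, 497) z.08 [-0.1294  0.0184  0.08  ] z.04 [-0.1265  0.0185  0.036 ] depth [-0.1291  0.0191  0.0767]
(257, 500) z.08 [-0.1305 -0.0196  0.08  ] z.04 [-0.1276 -0.0212  0.036 ] depth [-0.1288 -0.0217  0.0424]
```

>>> arm_command(rows=[{"xyz":[0,0.03,0],"delta_rot":[0,0,0],"gripper":0},{"xyz":[0,0.04,0],"delta_rot":[0,0,0],"gripper":0},{"xyz":[0,0.04,0],"delta_rot":[0,0,0],"gripper":0},{"xyz":[0,0.041,0],"delta_rot":[0,0,0],"gripper":0},{"xyz":[-0.031,0,0],"delta_rot":[0,0,0],"gripper":0},{"xyz":[-0.04,0,0],"delta_rot":[0,0,0],"gripper":0},{"xyz":[-0.04,0,0],"delta_rot":[0,0,0],"gripper":0},{"xyz":[-0.02,0,0],"delta_rot":[0,0,0],"gripper":0},{"xyz":[0,0,0],"delta_rot":[0,0,0],"gripper":0}])

```text
time: 8.4
tool_pos: [0.4478, -0.1199, 0.1624]
tcp_rot: [-2.19, 2.252, 0.0]
wrist_force: [-1.1, -0.0, 0.6]
width: -0.004
```

Run:
```python
from h import *
grab('wrist','w7')
to((-.165,0),.05,-np.pi/2)
```

```text
now [ 0.4481 -0.1212  0.1625] clamp [-0.1651  0.001   0.1625] yawC -1.568 F [ 0.2 -0.1  0.2] w -0.001 t 8.45
tgt [ 0.4481 -0.1222  0.05  ] tool shift [0.0009 0.     0.1125]
turn tool [-0.0008 -0.0004  0.003 ] after-turn shift [ 1.000e-03 -1.000e-04  1.125e-01]
```

View pics/w7.png

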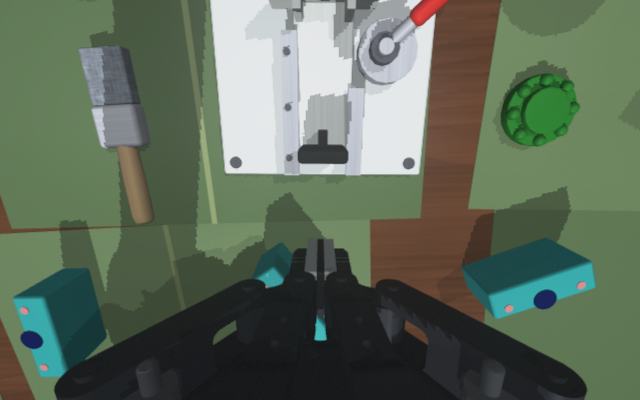

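Cam measures 0.004, so it's fully free. The black pad at (323,154) sits straight ahead of the fingertips at (320,245). I'll lower and push.

>>> arm_command(rows=[{"xyz":[0.001,0,0.04],"delta_rot":[0,0,0],"gripper":0},{"xyz":[0,0,0.04],"delta_rot":[0,0,0],"gripper":0},{"xyz":[0,0,0.03],"delta_rot":[0,0,0],"gripper":0},{"xyz":[0,0,0],"delta_rot":[0,0,0],"gripper":0},{"xyz":[0,-0.01,0],"delta_rot":[0,0,0],"gripper":0},{"xyz":[0,-0.006,0],"delta_rot":[0,0,0],"gripper":0},{"xyz":[0,-0.005,0],"delta_rot":[0,0,0],"gripper":0},{"xyz":[0,-0.004,0],"delta_rot":[0,0,0],"gripper":0}])

```text
time: 9.25
tool_pos: [0.4749, -0.1244, 0.054]
tcp_rot: [-2.183, 2.258, -0.004]
wrist_force: [-3.1, -0.7, 1.3]
width: -0.001
```

>>> arm_command(rows=[{"xyz":[0,-0.004,0],"delta_rot":[0,0,0],"gripper":0},{"xyz":[0,-0.004,0],"delta_rot":[0,0,0],"gripper":0},{"xyz":[0,-0.004,0],"delta_rot":[0,0,0],"gripper":0},{"xyz":[0,-0.004,0],"delta_rot":[0,0,0],"gripper":0},{"xyz":[0,-0.004,0],"delta_rot":[0,0,0],"gripper":0}])

```text
time: 9.75
tool_pos: [0.4932, -0.1244, 0.0522]
tcp_rot: [2.183, -2.259, -0.001]
wrist_force: [-1.5, 0.6, 1.8]
width: -0.004
```

Run:
```python
from h import *
to((-.097,0),.052,-np.pi/2)
```

```text
now [ 0.4932 -0.1244  0.0522] clamp [-0.1199 -0.0007  0.0522] yawC -1.573 F [-1.5  0.6  1.8] w -0.004 t 9.75
tgt [ 0.516  -0.1244  0.052 ] tool shift [-0.0008 -0.0229  0.0002]
turn tool [ 0.0004  0.0002 -0.0021] after-turn shift [-0.0007 -0.0229  0.0002]
```

>>> arm_command(rows=[{"xyz":[0,-0.004,0],"delta_rot":[0,0,0],"gripper":0},{"xyz":[0,-0.004,0],"delta_rot":[0,0,0],"gripper":0},{"xyz":[0,-0.004,0],"delta_rot":[0,0,0],"gripper":0},{"xyz":[0,-0.003,0],"delta_rot":[0,0,0],"gripper":0},{"xyz":[0,-0.003,0],"delta_rot":[0,0,0],"gripper":0}])

```text
time: 10.25
tool_pos: [0.5108, -0.125, 0.0522]
tcp_rot: [2.183, -2.258, -0.002]
wrist_force: [-5.3, 0.5, 3.3]
width: 0.003
```

>>> arm_command(rows=[{"xyz":[0,-0.002,0],"delta_rot":[0,0,0],"gripper":0},{"xyz":[0,-0.002,0],"delta_rot":[0,0,0],"gripper":0},{"xyz":[0,-0.001,0],"delta_rot":[0,0,0],"gripper":0},{"xyz":[0,0,0],"delta_rot":[0,0,0],"gripper":0}])

```text
time: 10.65
tool_pos: [0.5161, -0.1252, 0.0522]
tcp_rot: [-2.183, 2.259, -0.0]
wrist_force: [-3.9, 1.1, 1.0]
width: -0.002
```

Run:
```python
from h import *
grab('wrist','w8')
to((-.094,0),.052,-np.pi/2)
```

```text
now [ 0.5161 -0.1252  0.0522] clamp [-0.0969 -0.0008  0.0522] yawC -1.573 F [-3.3  1.4  1.4] w 0.003 t 10.7
tgt [ 0.519  -0.1245  0.052 ] tool shift [-0.0008 -0.0029  0.0002]
turn tool [-0.0003  0.0002 -0.0023] after-turn shift [-0.0008 -0.0029  0.0002]
```

View pics/w8.png

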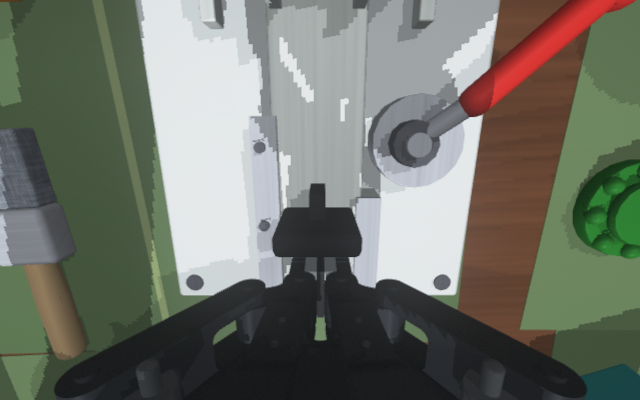

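The fingertips press the middle of the black pad at (318,235), and the lever is still free. Force is 4–5 N and the mould isn't closed yet, so I'll go on in 1 mm steps.

>>> arm_command(rows=[{"xyz":[0,-0.001,0],"delta_rot":[0,0,0],"gripper":0},{"xyz":[0,-0.001,0],"delta_rot":[0,0,0],"gripper":0},{"xyz":[0,-0.001,0],"delta_rot":[0,0,0],"gripper":0}])

```text
time: 11.0
tool_pos: [0.5185, -0.1252, 0.0522]
tcp_rot: [2.183, -2.259, -0.002]
wrist_force: [-5.5, 1.8, 4.2]
width: -0.004
```

>>> arm_command(rows=[{"xyz":[0,-0.001,0],"delta_rot":[0,0,0],"gripper":0},{"xyz":[0,-0.001,0],"delta_rot":[0,0,0],"gripper":0}])

```text
time: 11.2
tool_pos: [0.5186, -0.1252, 0.0521]
tcp_rot: [2.181, -2.256, -0.007]
wrist_force: [-13.7, 0.8, 10.8]
width: 0.006
```

>>> arm_command(rows=[{"xyz":[0,-0.001,0],"delta_rot":[0,0,0],"gripper":0},{"xyz":[0,-0.001,0],"delta_rot":[0,0,0],"gripper":0}])

```text
time: 11.4
tool_pos: [0.5186, -0.1252, 0.0521]
tcp_rot: [2.18, -2.254, -0.012]
wrist_force: [-19.8, 0.5, 16.7]
width: -0.0
```

The jaw stopped dead at travel ≈ 0.045 with 20 N, which is the closed position. I'll back off, rise and look.

>>> arm_command(rows=[{"xyz":[0,0,0],"delta_rot":[0,0,0],"gripper":0},{"xyz":[0,0.005,0],"delta_rot":[0,0,0],"gripper":0},{"xyz":[0,0.015,0],"delta_rot":[0,0,0],"gripper":0},{"xyz":[0,0.015,0],"delta_rot":[0,0,0],"gripper":0},{"xyz":[0,0,-0.03],"delta_rot":[0,0,0],"gripper":0},{"xyz":[0,0,-0.04],"delta_rot":[0,0,0],"gripper":0},{"xyz":[0,0,-0.04],"delta_rot":[0,0,0],"gripper":0},{"xyz":[0,0,-0.02],"delta_rot":[0,0,0],"gripper":0},{"xyz":[0,0,0],"delta_rot":[0,0,0],"gripper":0}])

```text
time: 12.3
tool_pos: [0.4924, -0.1257, 0.1873]
tcp_rot: [-2.179, 2.255, -0.017]
wrist_force: [1.4, 0.3, 0.3]
width: -0.001
```

Run:
```python
from h import *
grab('wrist','w9');c=grab('side','s9')
b2=cv2.cvtColor(c['pixels'],cv2.COLOR_RGB2BGR)
cv2.imwrite('pics/s9c.png',cv2.resize(b2[130:250,210:370],None,fx=4.5,fy=4.5,interpolation=cv2.INTER_CUBIC))
to(lev(5.445,.078,.035),.17,5.445)
```

```text
now [ 0.489  -0.1246  0.1827] clamp [-0.124  -0.0011  0.1827] yawC -1.573 F [ 0.6 -0.1 -0.7] w -0.001 t 12.4
tgt [ 0.6485 -0.2133  0.17  ] tool shift [ 0.0831 -0.1623  0.0132]
turn tool [-0.0024 -0.0018 -0.7348] after-turn shift [ 0.1705 -0.0648  0.0127]
```

View pics/w9.png

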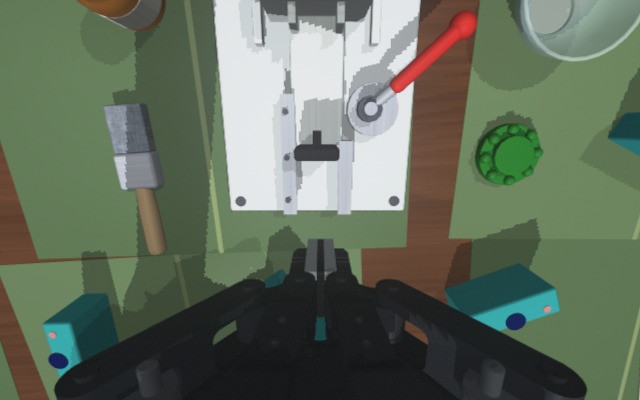

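View pics/s9c.png

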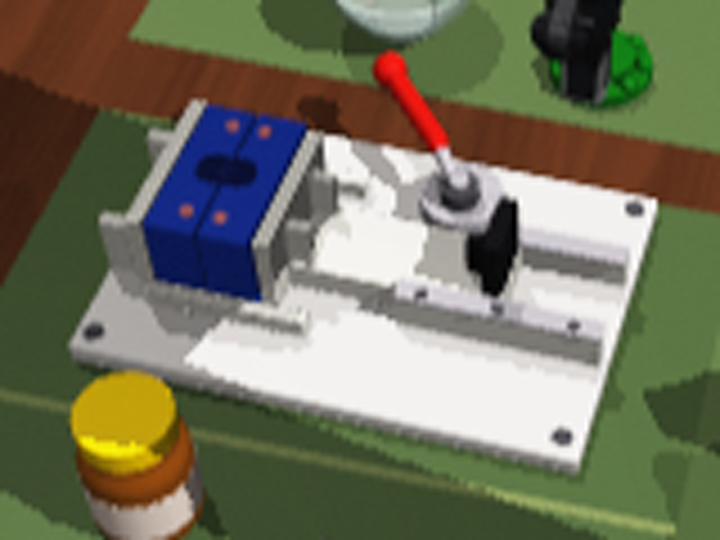

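Both views show the halves shut with no gap: the seam in the side crop is at (228,170), and the plate is against the near half. The lever is still free. Next I'll go to the far side of the lever for locking.

>>> arm_command(rows=[{"xyz":[0,0,0],"delta_rot":[0,0,-0.147],"gripper":0},{"xyz":[0,0,0],"delta_rot":[0,0,-0.147],"gripper":0},{"xyz":[0,0,0],"delta_rot":[0,0,-0.147],"gripper":0},{"xyz":[0,0,0],"delta_rot":[0,0,-0.147],"gripper":0},{"xyz":[0,0,0],"delta_rot":[0,0,-0.147],"gripper":0},{"xyz":[0.034,-0.013,0],"delta_rot":[0,0,0],"gripper":0},{"xyz":[0.034,-0.013,0],"delta_rot":[0,0,0],"gripper":0},{"xyz":[0.034,-0.013,0],"delta_rot":[0,0,0],"gripper":0},{"xyz":[0.034,-0.013,0],"delta_rot":[0,0,0],"gripper":0},{"xyz":[0.034,-0.013,0],"delta_rot":[0,0,0],"gripper":0},{"xyz":[0,0,0],"delta_rot":[0,0,0],"gripper":0}])

```text
time: 13.5
tool_pos: [0.6496, -0.2142, 0.1784]
tcp_rot: [2.848, -1.325, -0.002]
wrist_force: [-0.3, -0.2, 0.2]
width: -0.003
```

Run:
```python
from h import *
grab('wrist','w10')
to(lev(5.445,.078,.035),.042,5.445)
```

```text
now [ 0.6476 -0.2129  0.1785] clamp [ 0.0373 -0.0843  0.1785] yawC -0.839 F [ 0.2 -0.5 -0. ] w -0.003 t 13.55
tgt [ 0.6485 -0.2133  0.042 ] tool shift [ 0.0013 -0.0007  0.1365]
turn tool [ 0.0019  0.0034 -0.0005] after-turn shift [ 0.0008 -0.0004  0.1365]
```

View pics/w10.png

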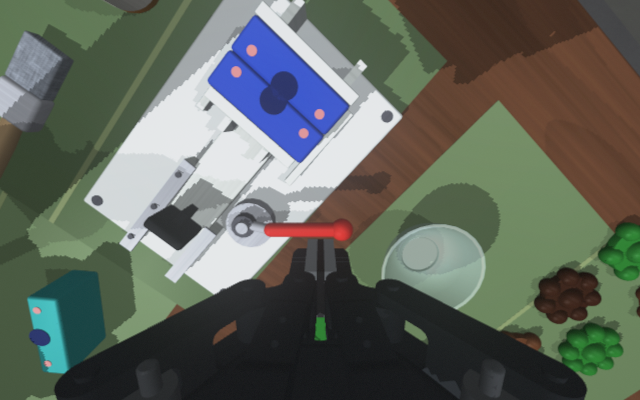

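The tip is 35 mm on the forward-left side of the lever by coordinates. It only looks lower in the image because it is higher up. I'll lower and check.

>>> arm_command(rows=[{"xyz":[0.001,0,0.04],"delta_rot":[0,0,0],"gripper":0},{"xyz":[0,0,0.04],"delta_rot":[0,0,0],"gripper":0},{"xyz":[0,0,0.03],"delta_rot":[0,0,0],"gripper":0},{"xyz":[0,0,0.015],"delta_rot":[0,0,0],"gripper":0},{"xyz":[0,0,0.011],"delta_rot":[0,0,0],"gripper":0},{"xyz":[0,0,0],"delta_rot":[0,0,0],"gripper":0}])

```text
time: 14.15
tool_pos: [0.6467, -0.2125, 0.0448]
tcp_rot: [2.849, -1.324, -0.004]
wrist_force: [-0.8, 0.8, -0.2]
width: -0.003
```

Run:
```python
from h import *
grab('wrist','w11')
to(lev(5.445,.078,.018),.042,5.445)
for a in(.05,.12):
    p=np.array([.078,-.016]);a=-a
    rot=np.array([[np.cos(a),np.sin(a)],[-np.sin(a),np.cos(a)]]);print(a,(rot@p-p).round(5))
```

```text
now [ 0.648  -0.213   0.0465] clamp [ 0.0377 -0.0843  0.0465] yawC -0.838 F [-0.2  1.1  1. ] w -0.001 t 14.2
tgt [ 0.6355 -0.2242  0.042 ] tool shift [0.0005 0.0168 0.0045]
turn tool [-0.     -0.      0.0003] after-turn shift [0.0005 0.0168 0.0045]
-0.05 [0.0007  0.00392]
-0.12 [0.00135 0.00945]
```

View pics/w11.png

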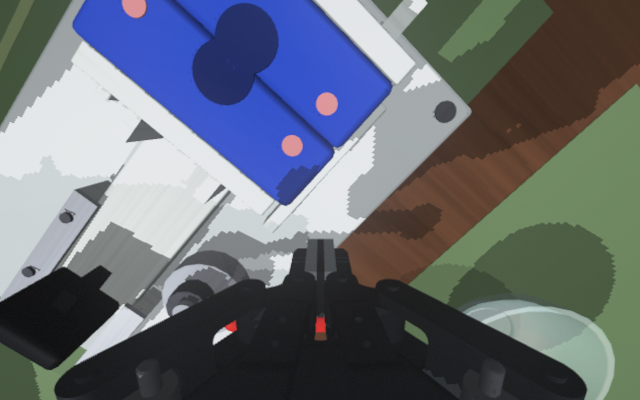

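The red lever is now behind the finger, seen through the gripper at (320,325), as wanted for pushing clockwise. The tip is clear of the mould.

>>> arm_command(rows=[{"xyz":[0,0.005,0.004],"delta_rot":[0,0,0],"gripper":0},{"xyz":[0,0.007,0],"delta_rot":[0,0,0],"gripper":0},{"xyz":[0,0.004,0],"delta_rot":[0,0,0],"gripper":0},{"xyz":[0.0007,0.0045,0],"delta_rot":[0,0,0.05],"gripper":0},{"xyz":[0.0007,0.0039,0],"delta_rot":[0,0,0.05],"gripper":0},{"xyz":[0.0007,0.0039,0],"delta_rot":[0,0,0.05],"gripper":0}])

```text
time: 14.8
tool_pos: [0.6287, -0.2326, 0.0436]
tcp_rot: [-2.738, 1.536, -0.005]
wrist_force: [3.9, 1.8, 0.1]
width: -0.001
```

Run:
```python
from h import *
to(lev(5.445-.15,.078,.016),.042,5.445-.15)
```

```text
now [ 0.6287 -0.2326  0.0436] clamp [ 0.0191 -0.1046  0.0436] yawC -0.991 F [3.9 1.8 0.1] w -0.001 t 14.8
tgt [ 0.6259 -0.2343  0.042 ] tool shift [-0.0001  0.0033  0.0016]
turn tool [-0.0035 -0.002  -0.0026] after-turn shift [-0.0001  0.0033  0.0016]
```

In contact at 4 N. Continuing the arc.

>>> arm_command(rows=[{"xyz":[0.0013,0.0095,0],"delta_rot":[0,0,0.12],"gripper":0},{"xyz":[0.0013,0.0095,0],"delta_rot":[0,0,0.12],"gripper":0},{"xyz":[0.0013,0.0095,0],"delta_rot":[0,0,0.12],"gripper":0},{"xyz":[0.0013,0.0095,0],"delta_rot":[0,0,0.12],"gripper":0},{"xyz":[0.0013,0.0095,0],"delta_rot":[0,0,0.12],"gripper":0}])

```text
time: 15.3
tool_pos: [0.5865, -0.2542, 0.0437]
tcp_rot: [-2.158, 2.28, -0.008]
wrist_force: [4.9, 0.2, -1.7]
width: 0.002
```

Run:
```python
from h import *
to(lev(5.445-.75,.078,.016),.042,5.445-.75)
```

```text
now [ 0.5865 -0.2542  0.0437] clamp [-0.0224 -0.1275  0.0437] yawC -1.594 F [ 4.9  0.2 -1.7] w 0.002 t 15.3
tgt [ 0.5836 -0.2549  0.042 ] tool shift [0.0009 0.003  0.0017]
turn tool [-0.0056 -0.0015 -0.0054] after-turn shift [0.0009 0.003  0.0017]
```

>>> arm_command(rows=[{"xyz":[0.0015,0.0097,0],"delta_rot":[0,0,0.12],"gripper":0},{"xyz":[0.0015,0.0097,0],"delta_rot":[0,0,0.12],"gripper":0},{"xyz":[0.0015,0.0097,0],"delta_rot":[0,0,0.12],"gripper":0},{"xyz":[0.0015,0.0097,0],"delta_rot":[0,0,0.12],"gripper":0},{"xyz":[0.0015,0.0097,0],"delta_rot":[0,0,0.12],"gripper":0}])

```text
time: 15.8
tool_pos: [0.5387, -0.2477, 0.0438]
tcp_rot: [-1.387, 2.814, -0.007]
wrist_force: [4.5, 0.3, -1.2]
width: 0.003
```

Run:
```python
from h import *
to(lev(5.445-1.35,.078,.016),.042,5.445-1.35)
```

```text
now [ 0.5387 -0.2477  0.0438] clamp [-0.0704 -0.1225  0.0438] yawC -2.194 F [ 4.5  0.3 -1.2] w 0.003 t 15.8
tgt [ 0.537 -0.248  0.042] tool shift [0.0013 0.0012 0.0017]
turn tool [-0.0061  0.0018 -0.0057] after-turn shift [0.0013 0.0012 0.0018]
```

Next is the locking zone, in smaller steps.

>>> arm_command(rows=[{"xyz":[0.0012,0.0041,0],"delta_rot":[0,0,0.05],"gripper":0},{"xyz":[0.001,0.004,0],"delta_rot":[0,0,0.05],"gripper":0},{"xyz":[0.0007,0.004,0],"delta_rot":[0,0,0.05],"gripper":0},{"xyz":[0.0007,0.004,0],"delta_rot":[0,0,0.05],"gripper":0}])

```text
time: 16.2
tool_pos: [0.5248, -0.2402, 0.0441]
tcp_rot: [-1.103, 2.936, -0.008]
wrist_force: [4.7, -2.2, -3.1]
width: -0.001
```

>>> arm_command(rows=[{"xyz":[0.0007,0.004,0],"delta_rot":[0,0,0.05],"gripper":0},{"xyz":[0.0007,0.004,0],"delta_rot":[0,0,0.05],"gripper":0}])

```text
time: 16.4
tool_pos: [0.5196, -0.2363, 0.0442]
tcp_rot: [-0.956, 2.986, -0.013]
wrist_force: [7.9, -8.6, -6.3]
width: -0.001
```

Run:
```python
from h import *
grab('wrist','w12')
to(lev(5.445-1.65,.078,.016),.042,5.445-1.65)
```

```text
now [ 0.5192 -0.2359  0.0442] clamp [-0.0902 -0.1114  0.0442] yawC -2.492 F [ 6.2 -4.5 -3.8] w 0.002 t 16.45
tgt [ 0.5173 -0.2346  0.042 ] tool shift [0.0008 0.0022 0.0021]
turn tool [-0.0093  0.0037 -0.0041] after-turn shift [0.0008 0.0022 0.0022]
```

View pics/w12.png

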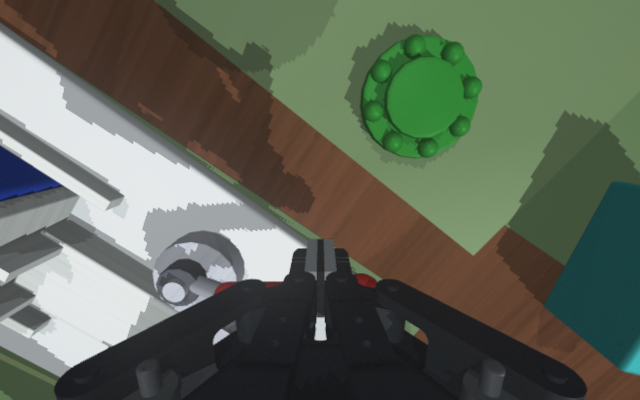

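The lever is behind the fingers (red at x≈220–375, row 287) and at about 1.62 rad. I'll push on to the stop.

>>> arm_command(rows=[{"xyz":[0.0004,0.003,0],"delta_rot":[0,0,0.03],"gripper":0},{"xyz":[0.0004,0.003,0],"delta_rot":[0,0,0.03],"gripper":0},{"xyz":[0.0004,0.003,0],"delta_rot":[0,0,0.03],"gripper":0}])

```text
time: 16.75
tool_pos: [0.5145, -0.2315, 0.0444]
tcp_rot: [-0.822, 3.024, -0.019]
wrist_force: [7.6, -14.5, -9.8]
width: -0.003
```

>>> arm_command(rows=[{"xyz":[0,0.0015,0],"delta_rot":[0,0,0],"gripper":0},{"xyz":[0,0.0015,0],"delta_rot":[0,0,0],"gripper":0}])

```text
time: 16.95
tool_pos: [0.5135, -0.2301, 0.0446]
tcp_rot: [-0.825, 3.022, -0.022]
wrist_force: [9.7, -19.4, -13.2]
width: 0.007
```

Run:
```python
from h import *
to(lev(5.445-1.75,.078,.016),.042,5.445-1.75)
```

```text
now [ 0.5135 -0.2301  0.0446] clamp [-0.0961 -0.1057  0.0446] yawC -2.577 F [  9.7 -19.4 -13.2] w 0.007 t 16.95
tgt [ 0.5118 -0.2289  0.042 ] tool shift [0.001  0.0019 0.0025]
turn tool [-0.0159  0.0048  0.0113] after-turn shift [0.001  0.0019 0.0026]
```

>>> arm_command(rows=[{"xyz":[0,0.0015,0],"delta_rot":[0,0,0],"gripper":0},{"xyz":[0,0.0015,0],"delta_rot":[0,0,0],"gripper":0}])

```text
time: 17.15
tool_pos: [0.5135, -0.2298, 0.0448]
tcp_rot: [-0.825, 3.02, -0.03]
wrist_force: [12.6, -26.1, -18.1]
width: -0.001
```

>>> arm_command(rows=[{"xyz":[0,0.0015,0],"delta_rot":[0,0,0],"gripper":0},{"xyz":[0,0.0,0],"delta_rot":[0,0,0],"gripper":0}])

```text
time: 17.35
tool_pos: [0.5135, -0.2298, 0.0449]
tcp_rot: [-0.825, 3.019, -0.034]
wrist_force: [13.4, -27.1, -20.0]
width: -0.001
```

Run:
```python
from h import *
to(lev(5.445-1.75,.078,.016),.042,5.445-1.75)
```

```text
now [ 0.5135 -0.2298  0.0449] clamp [-0.0961 -0.1054  0.0449] yawC -2.576 F [ 13.4 -27.1 -20. ] w -0.001 t 17.35
tgt [ 0.5118 -0.2289  0.042 ] tool shift [0.0011 0.0017 0.0028]
turn tool [-0.0239  0.0061  0.0122] after-turn shift [0.0011 0.0016 0.0029]
```

The tip no longer moves while the force went from 21 to 30 N, so this is the locked stop. I'll back off, rise and inspect.

>>> arm_command(rows=[{"xyz":[0,-0.005,0],"delta_rot":[0,0,0],"gripper":0},{"xyz":[0,-0.012,0],"delta_rot":[0,0,0],"gripper":0},{"xyz":[0,-0.013,0],"delta_rot":[0,0,0],"gripper":0},{"xyz":[0,0,0],"delta_rot":[0,0,0],"gripper":0},{"xyz":[0,0,-0.03],"delta_rot":[0,0,0],"gripper":0},{"xyz":[0,0,-0.04],"delta_rot":[0,0,0],"gripper":0},{"xyz":[0,0,-0.04],"delta_rot":[0,0,0],"gripper":0},{"xyz":[0,0.04,-0.02],"delta_rot":[0,0,0],"gripper":0},{"xyz":[0,0.04,0],"delta_rot":[0,0,0],"gripper":0},{"xyz":[0,0.03,0],"delta_rot":[0,0,0],"gripper":0},{"xyz":[0,0,0],"delta_rot":[0,0,0],"gripper":0}])

```text
time: 18.45
tool_pos: [0.463, -0.1478, 0.1718]
tcp_rot: [0.828, -3.029, -0.004]
wrist_force: [-0.1, 0.1, 0.1]
width: -0.003
```

Run:
```python
from h import *
grab('wrist','w13');c=grab('side','s13');grab('top','t13')
b2=cv2.cvtColor(c['pixels'],cv2.COLOR_RGB2BGR)
cv2.imwrite('pics/s13c.png',cv2.resize(b2[130:290,210:370],None,fx=3.75,fy=3.75,interpolation=cv2.INTER_CUBIC))
to((0,0),.1)
```

```text
now [ 0.4659 -0.1511  0.1725] clamp [-0.1462 -0.0282  0.1725] yawC -2.577 F [ 0.3  0.  -0.2] w -0.002 t 18.6
tgt [ 0.613  -0.1275  0.1   ] tool shift [-0.1387 -0.0543  0.0725]
```

View pics/w13.png

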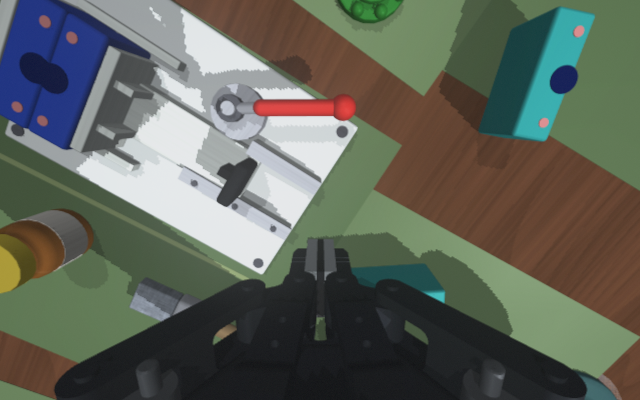

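View pics/s13c.png

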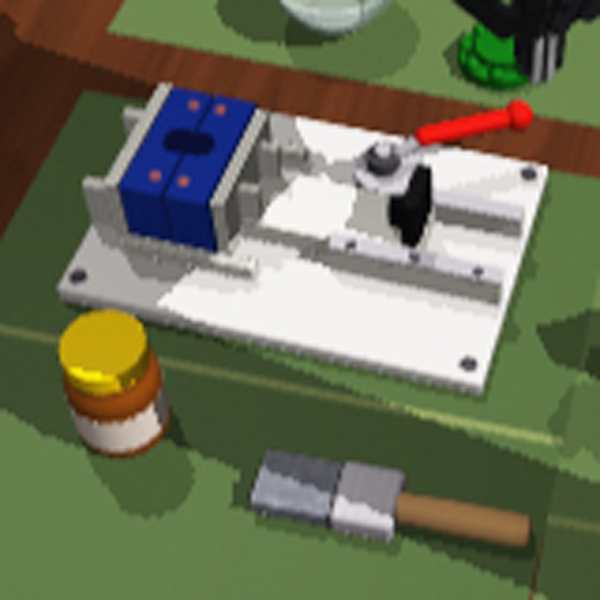

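View pics/t13.png

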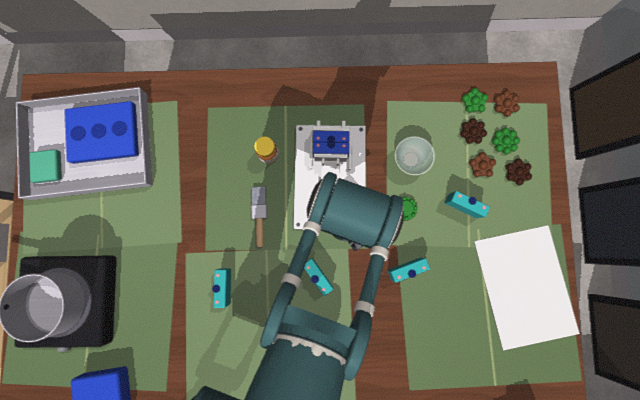

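Run:
```python
from h import *
c=load('w13')
hsv=cv2.cvtColor(c['pixels'],cv2.COLOR_RGB2HSV)
b=cl(onz(c,344,107,.055));h=cl(onz(c,229,108,.052));print(b,h)
print('cam by pivot',5.445-np.arctan2(b[1]+.05,b[0]+.04)%6.2832,'by hub',5.445-np.arctan2(b[1]-h[1],b[0]-h[0])%6.2832)
s=load('s13')
bs=cl(onz(s,(519+.5)/3.75-.5+210,(114+.5)/3.75-.5+130,.055));print('side ball',bs,5.445-np.arctan2(bs[1]+.05,bs[0]+.04)%6.2832)
t0,t1=load('top0')['pixels'].astype(int),load('t13')['pixels'].astype(int)
s0,s1=load('side0')['pixels'].astype(int),load('s13')['pixels'].astype(int)
def cen(im,lo,hi,box):
    x0,y0,x1,y1=box;sub=im[y0:y1,x0:x1].astype(np.uint8);h=cv2.cvtColor(sub,cv2.COLOR_RGB2HSV);m=cv2.inRange(h,lo,hi)
    y,x=np.nonzero(m);return x.mean().round(2)+x0,y.mean().round(2)+y0,len(x)
for im in(t0,t1): print('jar lid top',cen(im,(20,150,90),(35,255,255),(250,130,280,165)))
for im in(s0,s1): print('jar lid side',cen(im,(20,150,90),(35,255,255),(220,205,260,250)),'brush handle',cen(im,(8,90,60),(22,255,255),(312,255,356,280)))
print('bowl top diff',np.abs(t0-t1)[130:180,392:440].mean())
```

```text
[-0.12341847 -0.10440753  0.055     ] [-0.04003051 -0.05057008  0.052     ]
cam by pivot 1.725455576712474 by hub 1.7300983726280004
side ball [-0.12421285 -0.10533663  0.055     ] 1.722039353117475
jar lid top (np.float64(264.31), np.float64(146.42000000000002), 320)
jar lid top (np.float64(264.26), np.float64(146.27), 307)
jar lid side (np.float64(237.29), np.float64(223.29), 451) brush handle (np.float64(333.37), np.float64(268.07), 319)
jar lid side (np.float64(236.94), np.float64(223.37), 433) brush handle (np.float64(333.36), np.float64(268.05), 315)
bowl top diff 5.758611111111111
```

The cam reads about 1.725 in both the wrist and side views, within calibration error of the 1.75 stop and well above 1.6. The halves are shut, the jar and brush haven't moved, and the robot touches nothing, so I'm handing in.

```bash
python3 -c "
from workcell import bot
print(bot.finish_job())"
```

```text
the job is handed in; nothing more can be done
None
```

The mould is ready for pouring: the two halves are closed tight against the back plate and the jaw is locked again. I handed the job in at about 18.6 s of robot time; no verdict was reported.

- **Lever out:** I pushed the red lever to its free stop first. It stopped moving while the force rose to about 14 N, and the wrist camera measured the cam at 0.004 rad.
- **Jaw forward:** I then pushed the black pad until the jaw stopped dead at about 45 mm travel, with about 20 N along the push. Both views afterwards showed no gap between the halves.
- **Lever back:** I swung the lever back until it no longer moved under about 30 N.

**Last checks:**
- **Cam:** it reads about 1.725 rad in both views, above the 1.6 needed for locked. That is 0.025 below the nominal 1.75 stop, about 2.5 mm at the ball, slightly more than the 2 mm calibration error. I took it as the stop because the lever would not move at well over the 18 N it should need.
- **Mould:** the side and wrist pictures show the halves still closed after locking.
- **Bystanders:** the jar and brush were measured in place. The bowl looked unmoved. The cast was partly hidden in the last pictures, but the fingers stayed well clear above it.
- **Robot:** it was clear of everything when I handed in.

The first two move calls were refused because each row needed all three keys; nothing moved then.

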